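Walk a jammed jaw out of a bonding jig with light mallet taps

ROBOT

A 7-joint arm with a two-finger parallel gripper is mounted at the origin on a cart in front of the work surface, level with it; the furniture and walls round the work are solid. World frame = base frame: x ahead of the robot, y to its left, z up, the work surface at z = 0. Lengths are in m, angles in rad, forces in N, time in s.
With the tool pointing down it reaches from about 0.35 to 0.9 m from the base axis. Payload 19.9 kg.
Tool frame: the origin (TCP) lies at the very end of the fingers, on their centre line; the grasp point (between the pads) lies env.grip_point_offset behind it (env.grip_point_offset is the distance from the TCP to the grasp point, in m); z points along the fingers, y is the line along which they close (so a half turn about z gives the same grasp; the last joint's range is limited). The gripper opens to 85 mm and grips with 20 to 120 N. Pads are 22 mm wide; open, the fingers measure 114 mm over their backs; the gripper's body (76 mm by 85 mm) begins 54 mm behind the grasp point. The pads swing forward as they close: fully open they stand 13 mm farther back than shut.
Start: joints at [1.185, 0.417, -0.01, 1.614, 0.005, 1.111, -0.053], TCP at [0.211, -0.588, 0.231] pointing down, gripper open.
Joint ranges: [-2.81, 2.81], [-0.39, 2.02], [-1.27, 1.25], [0.06, 2.57], [-1.19, 4.33], [0.19, 2], [-2.82, 2.82]. Speed limits (rad/s): [1.89, 1.89, 2.39, 2.39, 3.01, 3.01, 3.01].

INTERFACE

Orientations are given as a unit quaternion [w, x, y, z].
In Python, from bench import env gives the robot as it stands.
- The arm moves only by the tool arm_command, never from a script. Its argument "targets" is a list of rows, each an object of numbers: "dx", "dy", "dz": the shift along the tool's x, y, z in m; "turn": the turn about the tool's z in degrees; "jaw": the opening, from 0 (shut) to 1 (fully open). A call has 1 to 20 rows; each row is the pose to reach, as a shift and turn from the pose commanded when the call began, along the tool's axes at that moment; what a row does not reach only later rows make up. A row lasts 1/12 s, in which the tool goes at most 41.7 mm and 7.16 degrees, less where a joint would pass 70% of its speed; a pose out of reach is approached as far as the arm can. A call with a gripper value outside its range is refused whole. The fingers move at their own pace and stop on an object; "newtons" is the grip in N (left out, the last holds). Time passes only in rows, so rows that repeat a pose let the fingers close. It gives the time, the measured TCP pose, the force, the opening and the grip force at its end, in the units of the state.
- env.get_state(): the state, without advancing time (a new reading comes with each control period).
- env.camera(name): name is "side" or "top"; returns a dict with "img" (480x640x3 uint8, blue, green, red), "fovy" (degrees; the focal length in pixels is half the picture's height over the tangent of half this angle, whatever the lens; pixels are square), "cx", "cy" (the principal point, pixels), "R" (3x3) and "t" (3): a world point X has camera coordinates R X + t. Camera axes: x right, y down, z forward; pixel columns grow to the right and rows downward; lengths in m; the calibration is good to about 2 mm. A picture is of the moment at which its call begins. There is no depth.
- env.close_job(): hands the job in; it is judged then, once.
Trained networks look in the newest picture that a camera, given by its name, has taken for a name from the list of things; names that differ only in an ending like _2 or _b are one class to them, and where a whole thing is asked for, a point or a joint stands for the part that bears it (a point fixed in the world has none). Each returns a list of dicts, best first, with "p" (0 to 1); they miss things now and then, are a little off and sometimes report something else, mostly with a low value. They report only what shows in the picture. A call takes as long as a camera call. They do not tell look-alikes from the thing itself.
- env.spot_in(camera, target): "extent" ([left, top, width, height] in pixels, round what is visible of it).
The state is a dict: "time_s": time; "q": joint angles; "joint_vel": joint speeds; "joint_efforts": joint torques, N m; "eef_pos": TCP position; "tool_rot": TCP orientation; "ft_force": force on the tool from outside, world axes, zero at the start; "ft_torque": the same for the moment, N m; "gripper_width": opening from 0.0 (shut) to 1.0 (fully open); "grasp_force": force on a finger pad.
Only numpy, scipy, OpenCV 4.12 (cv2) and the standard library are available. Lean on these libraries where they do the work, as an engineer would, in place of code of your own. Each camera call takes 0.05 s, during which the arm holds its last target. There are 200 camera calls.

TASK

The white fork-shaped jaw of the bonding jig has jammed between the jig's two steel cheeks. Walk it out forwards, out of the cheeks on the side away from its arms, with light mallet taps on the ends of its two arms, one side and then the other, until its whole crossbar is clear of the cheeks and the jaw lies flat on the jig's plate; touch the jaw with the striking face of the mallet only. Then lay the mallet down flat on the bench, clear of the jig, and leave the other things where they are.

Things in the scene. Friction and masses are not known exactly. Their poses are not given: they have to be found in the camera images.
- jig: bonding jig screwed to the bench: grey plate, 10 mm thick, from x = -96 to +130 mm, 270 mm wide, its far edge (last 7 mm) a lip 9 mm high. Origin on the bench under the middle of the seat between its two steel cheeks; x points the way the jaw comes out (roughly away from the robot), z up.
- cheek_left (a point): middle of the inner face of the jig's left (+y) steel cheek; the right cheek is its mirror image. Each runs from x = -25 to +25 mm of the jig's origin, is 24 mm thick, top 56 mm above the bench. The seat between their inner faces is 201.6 mm wide.
- back_block (a point): middle of the top of the steel back block that stands behind the seat between the jaw's arms, fixed to the plate: 14 (x) x 80 (y) mm, top 50 mm above the bench
- jaw: loose white plastic jaw, about 0.55 kg, a two-armed fork: crossbar 50 (x) x 200 (y) x 40 mm high between the cheeks, with 1.6 mm of play; two arms 40 mm wide and 75 mm long reach back from it past both sides of the back block. Origin at the middle of the crossbar's underside, 10 mm above the bench; axes like the jig's when straight. It starts within 2 mm of the seat's middle.
- end_left (a point): middle of the flat end face of the jaw's left (+y) arm, to be tapped: 40 mm wide, 40 mm high, lower edge 10 mm above the bench; axes as the jaw's. Pushing one arm slews the jaw a few degrees, moves it 3 to 15 mm with a few newtons, then jams it solid at any force.
- end_right (a point): the same on the right (-y) arm. Pushing this arm after the left one (and the other way round) frees the jaw, slews it the other way and brings its middle 5 to 20 mm forward before it jams again. Some 50 mm forward it is out of the cheeks and slides freely, with a few newtons.
- tail_left (a point): rear left corner of the jaw's crossbar, half-way up: it must come past the front of the cheeks (25 mm ahead of the jig's origin along the jig's x)
- tail_right (a point): rear right corner of the crossbar, the same
- mallet_head (a point): centre of the head of the mallet that lies on the bench to the right of the jig. The head is a cylinder 46 mm across and 80 mm long along this point's x, with a flat rubber striking face at each end (40 mm either way); the handle points along -y. About 0.33 kg in all, mostly head. 23 mm above the bench as it lies flat, z up.
- mallet_grip (a point): point on the axis of the mallet's wooden handle, 60 mm from the head's centre: a good place to grasp it, across x. The handle is 22 mm wide and 28 mm high, from 19 to 150 mm from the head's centre, and dips 3 degrees towards its end.
- cartridge_mid (a point): white sealant cartridge lying on the bench to the left of the jig, 319 mm long, 51 mm thick; its middle. To be left alone.
- marker_mid (a point): white marker pen with a black cap, 137 mm long, 16 mm thick, lying beyond the mallet; its middle. To be left alone.
- radius_gauge_mid (a point): orange square radius gauge with cut corners, 52 x 52 x 9 mm, lying on the bench to the right of the jig; its middle. To be left alone.
Things that resemble listed ones, but are neither listed nor needed, are in the scene too. What is shaped like the part that bears mallet_head but yellow is not meant.

How it is judged:
By the outcome, as a careful person would: the job done as asked, in the order asked, and still so for the second after the job is handed in, with the robot touching nothing.
It also fails if it takes over 54 s, if anything falls off the work surface, if the arm or the gripper's body presses on something with over 40 N, if the wrist force passes 120 N, or if a joint passes its speed limit or range.

## Working session

There is one attempt and no reset: what is moved stays moved. The work goes in short steps, Python scripts to look and compute and a tool call to move; the robot and the scene stay as the last step left them, time stands still between calls to the robot, and variables do not carry over. Pictures are saved under pics/ and viewed, at most 10 in all, crops included, and the job is handed in when it is done.

Besides the shell and the picture viewer there is one more tool, called after "Call:" by a JSON object that holds its "fn" and its "kwargs". arm_command: Moves the arm, as the interface text tells. Its arguments: {"type":"object","properties":{"targets":{"type":"array"},"newtons":{"type":"number"}},"required":["targets"]}

```bash
mkdir -p pics
cat > h.py <<'E'
import numpy as np, cv2
from bench import env
def snap(cam,fn=None):
    c=env.camera(cam)
    if fn: cv2.imwrite('pics/'+fn,c['img'])
    return c
def ray(c,u,v):
    f=240/np.tan(np.radians(c['fovy'])/2)
    d=np.array([(u-c['cx'])/f,(v-c['cy'])/f,1.]);R=np.array(c['R']);t=np.array(c['t'])
    return -R.T@t, R.T@d
def atz(c,u,v,z):
    o,d=ray(c,u,v); return o+d*(z-o[2])/d[2]
def proj(c,X):
    f=240/np.tan(np.radians(c['fovy'])/2)
    p=np.array(c['R'])@np.array(X)+np.array(c['t']); return p[:2]/p[2]*f+[c['cx'],c['cy']]
E
python3 - <<'E'
from h import *
for n in ('top','side'):
    c=snap(n,n+'0.png'); print(n,c['fovy'],c['cx'],c['cy'],np.round(c['R'],3).tolist(),np.round(c['t'],3))
    for t in ('jig','jaw','mallet_head','mallet_grip','radius_gauge_mid','marker_mid'):
        print(t,[(np.round(d['extent']).tolist(),round(d['p'],2)) for d in env.spot_in(n,t)[:3]])
s=env.get_state();print(s['eef_pos'],s['tool_rot'],env.grip_point_offset,s['time_s'])
E
```

```text
top 50.5852563393202 319.9857981789801 240.3285985821459 [[0.014, -1.0, -0.019], [-0.994, -0.011, -0.108], [0.108, 0.021, -0.994]] [-0.041  0.537  1.184]
jig [([233.0, 156.0, 130.0, 112.0], 0.71), ([252.0, 197.0, 92.0, 71.0], 0.43)]
jaw [([254.0, 201.0, 88.0, 66.0], 0.6)]
mallet_head [([427.0, 296.0, 57.0, 68.0], 0.89), ([420.0, 235.0, 76.0, 34.0], 0.6), ([167.0, 218.0, 27.0, 132.0], 0.53)]
mallet_grip [([421.0, 239.0, 71.0, 28.0], 0.79), ([428.0, 291.0, 56.0, 75.0], 0.64)]
radius_gauge_mid [([402.0, 196.0, 24.0, 24.0], 0.78)]
marker_mid [([443.0, 196.0, 56.0, 7.0], 0.81), ([404.0, 195.0, 20.0, 25.0], 0.72)]
side 57.91487423304949 313.8320271960442 242.23912593837935 [[-0.962, -0.273, 0.017], [-0.165, 0.529, -0.833], [0.219, -0.804, -0.553]] [0.491 0.153 0.954]
jig [([213.0, 226.0, 110.0, 81.0], 0.77)]
jaw [([260.0, 229.0, 65.0, 63.0], 0.94)]
mallet_head [([327.0, 184.0, 28.0, 30.0], 0.85), ([377.0, 190.0, 59.0, 37.0], 0.81)]
mallet_grip [([328.0, 182.0, 27.0, 31.0], 0.88), ([374.0, 189.0, 59.0, 38.0], 0.66)]
radius_gauge_mid [([295.0, 206.0, 16.0, 11.0], 0.53)]
marker_mid [([302.0, 180.0, 9.0, 24.0], 0.64), ([261.0, 228.0, 63.0, 62.0], 0.21)]
[ 0.21120073 -0.58820215  0.23126977] [-3.90248673e-05  9.85185649e-01  1.71491206e-01 -3.19342865e-05] 0.0187 0.7
```

Run:
```python
import cv2
a=cv2.imread('pics/top0.png')[140:380,140:540]; cv2.imwrite('pics/a.png',cv2.resize(a,(800,480),interpolation=cv2.INTER_CUBIC))
```

```text
(no output)
```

View pics/a.png

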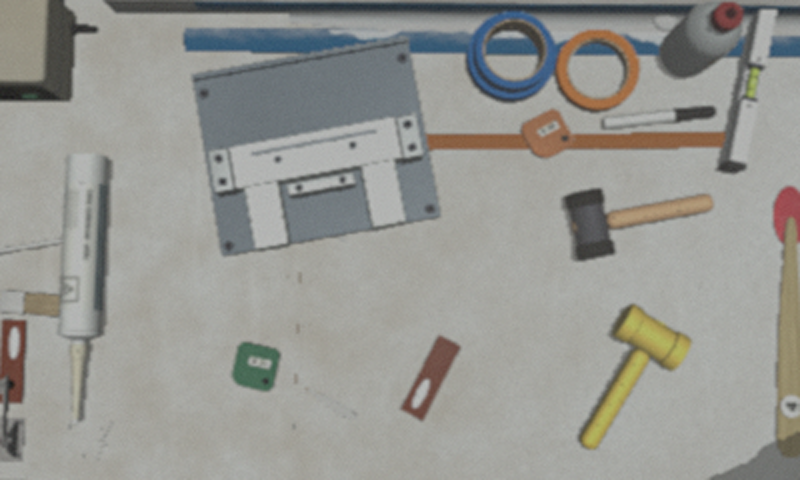

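View pics/side0.png

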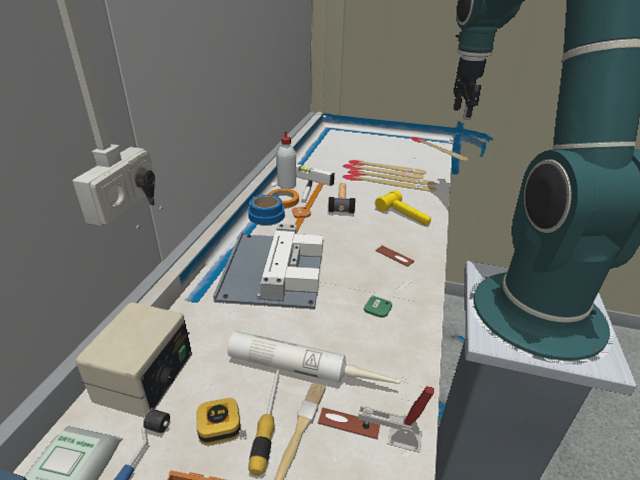

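```bash
cat > m.py <<'E'
from h import *
c=snap('top')
P=lambda x,y,z: atz(c,140+(x+.5)/2-.5,140+(y+.5)/2-.5,z)
cor=np.array([P(193,75,.019),P(408,38,.019),P(440,215,.01),P(225,255,.01)])[:,:2]
loc=np.array([[.13,.135],[.13,-.135],[-.096,-.135],[-.096,.135]])
a=cor-cor.mean(0);b=loc-loc.mean(0)
th=np.arctan2((b[:,0]*a[:,1]-b[:,1]*a[:,0]).sum(),(a*b).sum())
R=np.array([[np.cos(th),-np.sin(th)],[np.sin(th),np.cos(th)]]);o=cor.mean(0)-R@loc.mean(0)
print('jig',o,np.degrees(th),'resid mm',np.round((cor-(loc@R.T+o))*1e3,1).tolist())
print('arm ends image', [ (np.round((P(*p,.05)[:2]-o)@R*1e3,1)).tolist() for p in((253,248),(288,243),(374,228),(406,222))])
h1,h2=P(583,194,.046),P(596,255,.046)   # top outline
print('head ends',h1,h2,np.linalg.norm(h1-h2))
print('handle',P(612,220,.03),P(712,203,.025))
print('gauge',P(546,133,.009)[:2],'marker',P(604,124,.01)[:2],P(715,111,.01)[:2])
E
python3 m.py
```

```text
jig [0.59006529 0.01736646] 10.929059177674771 resid mm [[-0.7, -1.4], [-3.3, 1.0], [2.2, 3.1], [1.8, -2.7]]
arm ends image [[-95.7, 92.7], [-97.3, 51.4], [-97.8, -50.7], [-97.5, -88.8]]
head ends [ 0.54691004 -0.29558105  0.046     ] [ 0.47552017 -0.30994976  0.046     ] 0.07282151250593119
handle [ 0.51817307 -0.33266772  0.03      ] [ 0.54034928 -0.45247468  0.025     ]
gauge [ 0.62560463 -0.25878632] marker [ 0.63724265 -0.32904376] [ 0.65462548 -0.46362816]
```

Call:
{"fn": "arm_command", "kwargs": {"targets": [{"dx":0.369,"dy":-0.108,"dz":0.081,"turn":-81,"jaw":1},{"dx":0.369,"dy":-0.108,"dz":0.081,"turn":-81,"jaw":1},{"dx":0.369,"dy":-0.108,"dz":0.081,"turn":-81,"jaw":1},{"dx":0.369,"dy":-0.108,"dz":0.081,"turn":-81,"jaw":1},{"dx":0.369,"dy":-0.108,"dz":0.081,"turn":-81,"jaw":1},{"dx":0.369,"dy":-0.108,"dz":0.081,"turn":-81,"jaw":1},{"dx":0.369,"dy":-0.108,"dz":0.081,"turn":-81,"jaw":1},{"dx":0.369,"dy":-0.108,"dz":0.081,"turn":-81,"jaw":1},{"dx":0.369,"dy":-0.108,"dz":0.081,"turn":-81,"jaw":1},{"dx":0.369,"dy":-0.108,"dz":0.081,"turn":-81,"jaw":1},{"dx":0.369,"dy":-0.108,"dz":0.081,"turn":-81,"jaw":1},{"dx":0.369,"dy":-0.108,"dz":0.081,"turn":-81,"jaw":1},{"dx":0.369,"dy":-0.108,"dz":0.081,"turn":-81,"jaw":1},{"dx":0.369,"dy":-0.108,"dz":0.081,"turn":-81,"jaw":1},{"dx":0.369,"dy":-0.108,"dz":0.081,"turn":-81,"jaw":1},{"dx":0.369,"dy":-0.108,"dz":0.081,"turn":-81,"jaw":1}]}}

```text
time_s: 2.08
eef_pos: [0.5218, -0.3621, 0.1504]
tool_rot: [0.0, 0.638, 0.77, -0.0]
ft_force: [0.5, -0.3, 1.0]
gripper_width: 1.001
grasp_force: 0.0
```

Run:
```python
from h import *
c=snap('top','top1.png')
P=lambda x,y,z: atz(c,140+(x+.5)/2-.5,140+(y+.5)/2-.5,z)
o=np.array([.590,.0174]);th=np.radians(10.93);R=np.array([[np.cos(th),-np.sin(th)],[np.sin(th),np.cos(th)]])
print('block',[(np.round((P(*p,.05)[:2]-o)@R*1e3)).tolist() for p in((288,182),(352,171),(355,184),(293,196))])
a=cv2.imread('pics/top1.png')[150:290,230:390]; cv2.imwrite('pics/b.png',cv2.resize(a,(800,700)[:1]+(600,) if 0 else (640,560),interpolation=cv2.INTER_CUBIC))
s=env.get_state();print(s['time_s'],s['eef_pos'],s['tool_rot'],s['q'])
x=s['tool_rot'];print(np.degrees(2*np.arctan2(x[2],x[1])))
```

```text
block [[-26.0, 39.0], [-27.0, -37.0], [-43.0, -38.0], [-44.0, 36.0]]
2.1333 [ 0.52191264 -0.36201935  0.15040336] [ 7.89550769e-05  6.38258304e-01  7.69822268e-01 -8.24603071e-05] [ 0.84630012  0.54789112 -0.3954232   1.64778772  0.24188638  0.99439781
  0.55670805]
100.67586355940577
```

View pics/b.png

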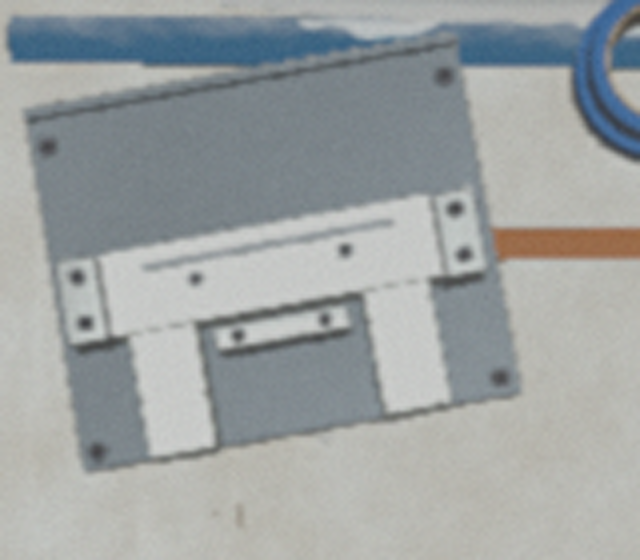

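Call:
{"fn": "arm_command", "kwargs": {"newtons": 110, "targets": [{"dz":0.04,"jaw":1},{"dz":0.08,"jaw":1},{"dz":0.11,"jaw":1},{"dz":0.13,"jaw":1},{"dz":0.146,"jaw":1},{"dz":0.146,"jaw":1},{"dz":0.146,"jaw":1},{"dz":0.146,"jaw":0},{"dz":0.146,"jaw":0},{"dz":0.146,"jaw":0},{"dz":0.146,"jaw":0},{"dz":0.146,"jaw":0},{"dz":0.146,"jaw":0},{"dz":0.146,"jaw":0},{"dz":0.146,"jaw":0},{"dz":0.146,"jaw":0},{"dz":0.146,"jaw":0},{"dz":0.146,"jaw":0}]}}

```text
invalid input at $.targets[0]: expected keys dx, dy, dz, turn, jaw
```

Call:
{"fn": "arm_command", "kwargs": {"newtons": 110, "targets": [{"dx":0,"dy":0,"turn":0,"dz":0.04,"jaw":1},{"dx":0,"dy":0,"turn":0,"dz":0.08,"jaw":1},{"dx":0,"dy":0,"turn":0,"dz":0.11,"jaw":1},{"dx":0,"dy":0,"turn":0,"dz":0.13,"jaw":1},{"dx":0,"dy":0,"turn":0,"dz":0.146,"jaw":1},{"dx":0,"dy":0,"turn":0,"dz":0.146,"jaw":1},{"dx":0,"dy":0,"turn":0,"dz":0.146,"jaw":1},{"dx":0,"dy":0,"turn":0,"dz":0.146,"jaw":0},{"dx":0,"dy":0,"turn":0,"dz":0.146,"jaw":0},{"dx":0,"dy":0,"turn":0,"dz":0.146,"jaw":0},{"dx":0,"dy":0,"turn":0,"dz":0.146,"jaw":0},{"dx":0,"dy":0,"turn":0,"dz":0.146,"jaw":0},{"dx":0,"dy":0,"turn":0,"dz":0.146,"jaw":0},{"dx":0,"dy":0,"turn":0,"dz":0.146,"jaw":0},{"dx":0,"dy":0,"turn":0,"dz":0.146,"jaw":0},{"dx":0,"dy":0,"turn":0,"dz":0.146,"jaw":0}]}}

```text
time_s: 3.47
eef_pos: [0.5226, -0.3622, 0.0052]
tool_rot: [0.001, 0.638, 0.77, 0.0]
ft_force: [0.9, 0.0, 8.1]
gripper_width: 0.239
grasp_force: 107.7
```

Call:
{"fn": "arm_command", "kwargs": {"targets": [{"dx":0,"dy":0,"turn":0,"dz":-0.03,"jaw":0},{"dx":0,"dy":-0.01,"turn":0,"dz":-0.06,"jaw":0},{"dx":0.03,"dy":-0.03,"turn":0,"dz":-0.06,"jaw":0},{"dx":0.06,"dy":-0.03,"turn":0,"dz":-0.06,"jaw":0},{"dx":0.09,"dy":-0.03,"turn":0,"dz":-0.06,"jaw":0},{"dx":0.12,"dy":-0.03,"turn":0,"dz":-0.06,"jaw":0},{"dx":0.15,"dy":-0.03,"turn":0,"dz":-0.06,"jaw":0},{"dx":0.18,"dy":-0.03,"turn":0,"dz":-0.06,"jaw":0},{"dx":0.21,"dy":-0.03,"turn":0,"dz":-0.06,"jaw":0},{"dx":0.228,"dy":-0.03,"turn":0,"dz":-0.045,"jaw":0},{"dx":0.228,"dy":-0.03,"turn":0,"dz":-0.03,"jaw":0},{"dx":0.228,"dy":-0.03,"turn":0,"dz":-0.016,"jaw":0},{"dx":0.228,"dy":-0.03,"turn":0,"dz":-0.016,"jaw":0},{"dx":0.228,"dy":-0.03,"turn":0,"dz":-0.016,"jaw":0}]}}

```text
time_s: 4.63
eef_pos: [0.4497, -0.1432, 0.0201]
tool_rot: [-0.001, 0.638, 0.77, -0.0]
ft_force: [0.7, -0.3, -2.8]
gripper_width: 0.239
grasp_force: 108.4
```

Run:
```python
from h import *
c=snap('top'); d=snap('side')
A=cv2.resize(c['img'][150:300,230:430],(800,600),interpolation=cv2.INTER_CUBIC); 
B=cv2.resize(d['img'][180:330,200:400],(800,600),interpolation=cv2.INTER_CUBIC)
cv2.imwrite('pics/c.png',cv2.resize(np.vstack([A,B]),(400*1,600),interpolation=cv2.INTER_AREA) if 0 else cv2.resize(np.hstack([A,B]),(800,300),interpolation=cv2.INTER_AREA))
s=env.get_state();print(s['eef_pos'],s['ft_force'],s['ft_torque'])
```

```text
[ 0.45034519 -0.14364655  0.02095249] [-0.51747241 -0.23040562 -2.85258871] [-0.18039419 -0.01556158 -0.00725296]
```

View pics/c.png

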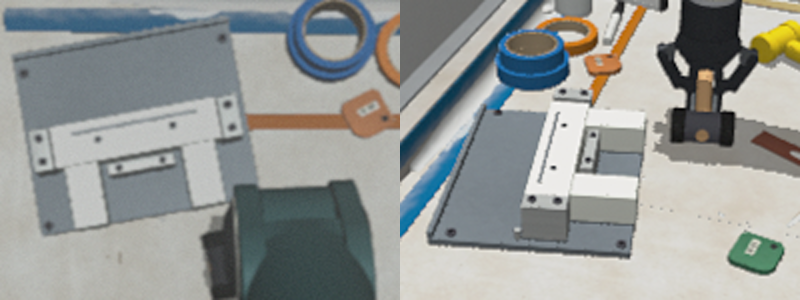

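```bash
cat >> h.py <<'E'
O=np.array([.590,.0174]);TH=np.radians(10.93);RJ=np.array([[np.cos(TH),-np.sin(TH)],[np.sin(TH),np.cos(TH)]])
def W(x,y,z): return np.r_[RJ@np.array([x,y])/1e3+O,z/1e3]
def L(p): return (np.array(p[:2])-O)@RJ*1e3
E
python3 - <<'E'
from h import *
c=env.camera('top');d=env.camera('side')
print(L(env.get_state()['eef_pos']))
for n,p in (('left edge front',(-128,-48,39)),('left edge rear',(-208,-48,39)),('left mid',(-168,-48,39))): print(n,(proj(c,W(*p))-[230,150])*2,(proj(d,W(*p))-[200,180])*2+[400,0])
for n,t in (('top',c),('side',d)): print([(np.round(e['extent']).tolist(),round(e['p'],2)) for e in env.spot_in(n,'mallet_head')[:3]])
for p in ((-100,91,50),(-100,51,50),(-100,-51,50),(-100,-91,50)): print((proj(d,W(*p))-[200,180])*2+[400,0],(proj(c,W(*p))-[230,150])*2)
E
```

```text
[-167.62545983 -131.77900869]
left edge front [195.81978954 233.88590129] [669.06587996 135.3883095 ]
left edge rear [208.00138358 301.25989432] [733.58805636 139.39905432]
left mid [201.88809748 267.44851513] [701.25207853 137.38902672]
[([332.0, 266.0, 15.0, 31.0], 0.87), ([434.0, 297.0, 51.0, 61.0], 0.77)]
[([377.0, 190.0, 59.0, 37.0], 0.65)]
[638.38660463 196.05129398] [ 74.52799687 230.86787366]
[641.03252364 174.42860129] [108.19559366 224.80388509]
[647.04133692 125.32402826] [194.04755493 209.34078819]
[649.14760251 108.11143281] [227.71482973 203.27685762]
```

Call:
{"fn": "arm_command", "kwargs": {"targets": [{"dx":0.002,"dy":0.012,"turn":0,"dz":0,"jaw":0},{"dx":0.002,"dy":0.022,"turn":0,"dz":0,"jaw":0},{"dx":0.002,"dy":0.025,"turn":0,"dz":0,"jaw":0},{"dx":0.002,"dy":0.028,"turn":0,"dz":0,"jaw":0},{"dx":0.002,"dy":0.03,"turn":0,"dz":0,"jaw":0},{"dx":0.002,"dy":0.032,"turn":0,"dz":0,"jaw":0},{"dx":0.002,"dy":0.032,"turn":0,"dz":0,"jaw":0}]}}

```text
time_s: 5.52
eef_pos: [0.481, -0.1355, 0.0202]
tool_rot: [-0.0, 0.638, 0.77, -0.0]
ft_force: [0.1, -0.4, -2.8]
gripper_width: 0.24
grasp_force: 108.7
```

Call:
{"fn": "arm_command", "kwargs": {"targets": [{"dx":0,"dy":0.002,"turn":0,"dz":0,"jaw":0},{"dx":0,"dy":0.004,"turn":0,"dz":0,"jaw":0},{"dx":0,"dy":0.006,"turn":0,"dz":0,"jaw":0}]}}

```text
time_s: 5.77
eef_pos: [0.4862, -0.135, 0.0201]
tool_rot: [-0.0, 0.638, 0.77, -0.001]
ft_force: [-5.2, -5.5, -3.5]
gripper_width: 0.238
grasp_force: 108.7
```

Call:
{"fn": "arm_command", "kwargs": {"targets": [{"dx":0,"dy":0.002,"turn":0,"dz":0,"jaw":0},{"dx":0,"dy":0.004,"turn":0,"dz":0,"jaw":0}]}}

```text
time_s: 5.93
eef_pos: [0.4893, -0.1348, 0.0199]
tool_rot: [-0.001, 0.638, 0.77, -0.001]
ft_force: [-14.1, -11.3, -0.7]
gripper_width: 0.237
grasp_force: 109.2
```

```bash
cat > v.py <<'E'
import sys
from h import *
c=snap('top'); d=snap('side')
A=cv2.resize(c['img'][160:280,230:390],(800,600),interpolation=cv2.INTER_CUBIC)
B=cv2.resize(d['img'][200:320,220:380],(800,600),interpolation=cv2.INTER_CUBIC)
cv2.imwrite('pics/'+sys.argv[1],cv2.resize(np.vstack([A,B]),(400,600),interpolation=cv2.INTER_AREA) if 0 else cv2.resize(np.hstack([A,B]),(800,300),interpolation=cv2.INTER_AREA))
s=env.get_state();print(L(s['eef_pos']),np.round(s['ft_force'],1),np.round(s['ft_torque'],2))
E
python3 v.py d.png
```

```text
[-127.89047842 -130.27010143] [-9.7 -7.5  0.4] [-1.4   1.84  0.64]
```

View pics/d.png

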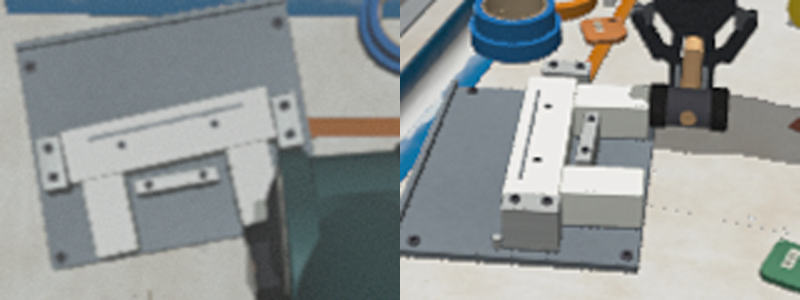

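Call:
{"fn": "arm_command", "kwargs": {"targets": [{"dx":0,"dy":-0.015,"turn":0,"dz":0,"jaw":0},{"dx":0,"dy":-0.03,"turn":0,"dz":0,"jaw":0},{"dx":0.03,"dy":-0.035,"turn":0,"dz":0,"jaw":0},{"dx":0.06,"dy":-0.035,"turn":0,"dz":0,"jaw":0},{"dx":0.09,"dy":-0.035,"turn":0,"dz":0,"jaw":0},{"dx":0.12,"dy":-0.035,"turn":0,"dz":0,"jaw":0},{"dx":0.144,"dy":-0.03,"turn":0,"dz":0,"jaw":0},{"dx":0.144,"dy":-0.024,"turn":0,"dz":0,"jaw":0},{"dx":0.144,"dy":-0.02,"turn":0,"dz":0,"jaw":0},{"dx":0.144,"dy":-0.017,"turn":0,"dz":0,"jaw":0},{"dx":0.144,"dy":-0.014,"turn":0,"dz":0,"jaw":0},{"dx":0.144,"dy":-0.012,"turn":0,"dz":0,"jaw":0}]}}

```text
time_s: 7.03
eef_pos: [0.4526, 0.0048, 0.0202]
tool_rot: [-0.0, 0.638, 0.77, -0.0]
ft_force: [-0.3, -0.9, -3.2]
gripper_width: 0.239
grasp_force: 108.8
```

Call:
{"fn": "arm_command", "kwargs": {"targets": [{"dx":0,"dy":0.002,"turn":0,"dz":0,"jaw":0},{"dx":0,"dy":0.004,"turn":0,"dz":0,"jaw":0},{"dx":0,"dy":0.006,"turn":0,"dz":0,"jaw":0}]}}

```text
time_s: 7.28
eef_pos: [0.4576, 0.0065, 0.0201]
tool_rot: [-0.001, 0.638, 0.77, -0.0]
ft_force: [-4.2, 1.5, -3.0]
gripper_width: 0.239
grasp_force: 108.9
```

Call:
{"fn": "arm_command", "kwargs": {"targets": [{"dx":0,"dy":0.002,"turn":0,"dz":0,"jaw":0},{"dx":0,"dy":0.004,"turn":0,"dz":0,"jaw":0},{"dx":0,"dy":0.006,"turn":0,"dz":0,"jaw":0}]}}

```text
time_s: 7.53
eef_pos: [0.464, 0.008, 0.0202]
tool_rot: [-0.0, 0.638, 0.77, -0.0]
ft_force: [-4.3, 1.2, -3.6]
gripper_width: 0.235
grasp_force: 108.8
```

Sliding freely at ~4 N; go on.

Call:
{"fn": "arm_command", "kwargs": {"targets": [{"dx":0,"dy":0.002,"turn":0,"dz":0,"jaw":0},{"dx":0,"dy":0.004,"turn":0,"dz":0,"jaw":0},{"dx":0,"dy":0.006,"turn":0,"dz":0,"jaw":0}]}}

```text
time_s: 7.78
eef_pos: [0.4696, 0.0091, 0.0201]
tool_rot: [-0.0, 0.638, 0.77, -0.0]
ft_force: [-5.3, 2.4, -3.5]
gripper_width: 0.241
grasp_force: 108.8
```

Call:
{"fn": "arm_command", "kwargs": {"targets": [{"dx":0,"dy":0.002,"turn":0,"dz":0,"jaw":0},{"dx":0,"dy":0.004,"turn":0,"dz":0,"jaw":0},{"dx":0,"dy":0.006,"turn":0,"dz":0,"jaw":0}]}}

```text
time_s: 8.03
eef_pos: [0.4733, 0.0101, 0.0197]
tool_rot: [-0.002, 0.637, 0.771, -0.002]
ft_force: [-25.2, 0.6, 10.8]
gripper_width: 0.236
grasp_force: 111.1
```

Call:
{"fn": "arm_command", "kwargs": {"targets": [{"dx":0,"dy":-0.015,"turn":0,"dz":0,"jaw":0},{"dx":0,"dy":-0.03,"turn":0,"dz":0,"jaw":0},{"dx":-0.03,"dy":-0.04,"turn":0,"dz":0,"jaw":0},{"dx":-0.06,"dy":-0.04,"turn":0,"dz":0,"jaw":0},{"dx":-0.09,"dy":-0.04,"turn":0,"dz":0,"jaw":0},{"dx":-0.12,"dy":-0.04,"turn":0,"dz":0,"jaw":0},{"dx":-0.144,"dy":-0.034,"turn":0,"dz":0,"jaw":0},{"dx":-0.144,"dy":-0.026,"turn":0,"dz":0,"jaw":0},{"dx":-0.144,"dy":-0.022,"turn":0,"dz":0,"jaw":0},{"dx":-0.144,"dy":-0.019,"turn":0,"dz":0,"jaw":0},{"dx":-0.144,"dy":-0.017,"turn":0,"dz":0,"jaw":0},{"dx":-0.144,"dy":-0.015,"turn":0,"dz":0,"jaw":0}]}}

```text
time_s: 9.03
eef_pos: [0.488, -0.1332, 0.0203]
tool_rot: [-0.0, 0.637, 0.771, 0.0]
ft_force: [0.2, 0.5, -3.0]
gripper_width: 0.237
grasp_force: 109.2
```

Call:
{"fn": "arm_command", "kwargs": {"targets": [{"dx":0,"dy":0.002,"turn":0,"dz":0,"jaw":0},{"dx":0,"dy":0.004,"turn":0,"dz":0,"jaw":0},{"dx":0,"dy":0.006,"turn":0,"dz":0,"jaw":0}]}}

```text
time_s: 9.28
eef_pos: [0.4924, -0.1331, 0.02]
tool_rot: [-0.001, 0.638, 0.77, -0.001]
ft_force: [-9.2, -4.7, 1.0]
gripper_width: 0.238
grasp_force: 109.8
```

Call:
{"fn": "arm_command", "kwargs": {"targets": [{"dx":0,"dy":0.002,"turn":0,"dz":0,"jaw":0},{"dx":0,"dy":0.004,"turn":0,"dz":0,"jaw":0}]}}

```text
time_s: 9.45
eef_pos: [0.4974, -0.1324, 0.0201]
tool_rot: [-0.0, 0.638, 0.77, -0.0]
ft_force: [-2.5, -2.4, -4.2]
gripper_width: 0.236
grasp_force: 109.1
```

Call:
{"fn": "arm_command", "kwargs": {"targets": [{"dx":0,"dy":0.002,"turn":0,"dz":0,"jaw":0},{"dx":0,"dy":0.004,"turn":0,"dz":0,"jaw":0},{"dx":0,"dy":0.006,"turn":0,"dz":0,"jaw":0},{"dx":0,"dy":0.008,"turn":0,"dz":0,"jaw":0}]}}

```text
time_s: 9.78
eef_pos: [0.5056, -0.1309, 0.0202]
tool_rot: [-0.0, 0.638, 0.77, -0.0]
ft_force: [-3.7, -4.1, -3.2]
gripper_width: 0.233
grasp_force: 109.1
```

Call:
{"fn": "arm_command", "kwargs": {"targets": [{"dx":0,"dy":0.002,"turn":0,"dz":0,"jaw":0},{"dx":0,"dy":0.004,"turn":0,"dz":0,"jaw":0}]}}

```text
time_s: 9.95
eef_pos: [0.5095, -0.1302, 0.0202]
tool_rot: [-0.0, 0.638, 0.77, -0.0]
ft_force: [-3.0, -3.8, -3.6]
gripper_width: 0.235
grasp_force: 109.1
```

Call:
{"fn": "arm_command", "kwargs": {"targets": [{"dx":0,"dy":0.002,"turn":0,"dz":0,"jaw":0},{"dx":0,"dy":0.004,"turn":0,"dz":0,"jaw":0},{"dx":0,"dy":0.006,"turn":0,"dz":0,"jaw":0}]}}

```text
time_s: 10.2
eef_pos: [0.5156, -0.1289, 0.0202]
tool_rot: [-0.0, 0.638, 0.77, -0.0]
ft_force: [-3.3, -3.2, -3.6]
gripper_width: 0.242
grasp_force: 109.1
```

Call:
{"fn": "arm_command", "kwargs": {"targets": [{"dx":0,"dy":0.002,"turn":0,"dz":0,"jaw":0},{"dx":0,"dy":0.004,"turn":0,"dz":0,"jaw":0}]}}

```text
time_s: 10.37
eef_pos: [0.5196, -0.1281, 0.0203]
tool_rot: [-0.0, 0.638, 0.77, 0.0]
ft_force: [-3.5, -2.7, -3.6]
gripper_width: 0.238
grasp_force: 109.1
```

```bash
python3 v.py e.png
```

```text
[ -96.41703355 -129.40722762] [-1.7 -0.4 -3.1] [-0.3   0.17  0.07]
```

View pics/e.png

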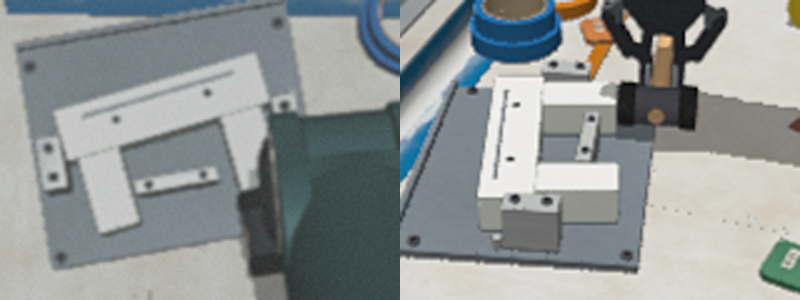

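Run:
```python
from h import *
c=env.camera('top')
for n,p in (('L outer',(103,234)),('L inner',(138,224)),('FL',(55,110)),('FR',(262,55)),('RL',(72,160)),('R inner',(243,206)),('L armroot in',(120,146)),('blockL',(135,188))): print(n,np.round(L(atz(c,230+p[0]/2.5,160+p[1]/2.5,.05))))
```

```text
L outer [-74.  77.]
L inner [-71.  43.]
FL [ 50. 103.]
FR [  67. -100.]
RL [ 0. 95.]
R inner [-72. -57.]
L armroot in [ 5. 48.]
blockL [-37.  40.]
```

Call:
{"fn": "arm_command", "kwargs": {"targets": [{"dx":0,"dy":-0.018,"turn":0,"dz":0,"jaw":0},{"dx":0,"dy":-0.036,"turn":0,"dz":0,"jaw":0},{"dx":0.03,"dy":-0.04,"turn":0,"dz":0,"jaw":0},{"dx":0.06,"dy":-0.04,"turn":0,"dz":0,"jaw":0},{"dx":0.09,"dy":-0.04,"turn":0,"dz":0,"jaw":0},{"dx":0.12,"dy":-0.038,"turn":0,"dz":0,"jaw":0},{"dx":0.14,"dy":-0.03,"turn":0,"dz":0,"jaw":0},{"dx":0.14,"dy":-0.024,"turn":0,"dz":0,"jaw":0},{"dx":0.14,"dy":-0.02,"turn":0,"dz":0,"jaw":0},{"dx":0.14,"dy":-0.018,"turn":0,"dz":0,"jaw":0},{"dx":0.14,"dy":-0.016,"turn":0,"dz":0,"jaw":0},{"dx":0.14,"dy":-0.014,"turn":0,"dz":0,"jaw":0}]}}

```text
time_s: 11.52
eef_pos: [0.4791, 0.0059, 0.0201]
tool_rot: [-0.0, 0.638, 0.77, -0.0]
ft_force: [-5.4, 1.1, -0.3]
gripper_width: 0.238
grasp_force: 109.4
```

Call:
{"fn": "arm_command", "kwargs": {"targets": [{"dx":0,"dy":0.002,"turn":0,"dz":0,"jaw":0},{"dx":0,"dy":0.004,"turn":0,"dz":0,"jaw":0},{"dx":0,"dy":0.006,"turn":0,"dz":0,"jaw":0}]}}

```text
time_s: 11.77
eef_pos: [0.4853, 0.0077, 0.0202]
tool_rot: [-0.0, 0.638, 0.77, -0.0]
ft_force: [-3.4, 2.5, -4.1]
gripper_width: 0.237
grasp_force: 109.1
```

Contact, sliding. Continue the left push.

Call:
{"fn": "arm_command", "kwargs": {"targets": [{"dx":0,"dy":0.002,"turn":0,"dz":0,"jaw":0},{"dx":0,"dy":0.004,"turn":0,"dz":0,"jaw":0},{"dx":0,"dy":0.006,"turn":0,"dz":0,"jaw":0}]}}

```text
time_s: 12.02
eef_pos: [0.4914, 0.009, 0.0203]
tool_rot: [-0.0, 0.638, 0.77, -0.0]
ft_force: [-3.6, 2.7, -3.7]
gripper_width: 0.241
grasp_force: 109.1
```

Call:
{"fn": "arm_command", "kwargs": {"targets": [{"dx":0,"dy":0.002,"turn":0,"dz":0,"jaw":0},{"dx":0,"dy":0.004,"turn":0,"dz":0,"jaw":0}]}}

```text
time_s: 12.18
eef_pos: [0.4954, 0.0097, 0.0203]
tool_rot: [-0.0, 0.638, 0.77, 0.0]
ft_force: [-3.6, 1.7, -3.7]
gripper_width: 0.24
grasp_force: 109.1
```

Call:
{"fn": "arm_command", "kwargs": {"targets": [{"dx":0,"dy":0.002,"turn":0,"dz":0,"jaw":0},{"dx":0,"dy":0.004,"turn":0,"dz":0,"jaw":0}]}}

```text
time_s: 12.35
eef_pos: [0.4993, 0.0105, 0.0203]
tool_rot: [-0.0, 0.638, 0.77, -0.0]
ft_force: [-4.3, 1.4, -2.6]
gripper_width: 0.238
grasp_force: 109.1
```

```bash
python3 v.py f.png
```

```text
[-90.04195784  10.363582  ] [-1.4  0.6 -3.7] [-0.06  0.17  0.06]
```

View pics/f.png

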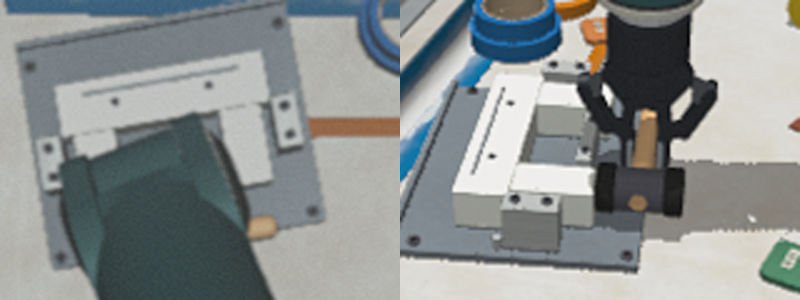

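Call:
{"fn": "arm_command", "kwargs": {"targets": [{"dx":0,"dy":-0.018,"turn":0,"dz":0,"jaw":0},{"dx":0,"dy":-0.032,"turn":0,"dz":0,"jaw":0},{"dx":-0.03,"dy":-0.035,"turn":0,"dz":0,"jaw":0},{"dx":-0.06,"dy":-0.035,"turn":0,"dz":0,"jaw":0},{"dx":-0.09,"dy":-0.035,"turn":0,"dz":0,"jaw":0},{"dx":-0.12,"dy":-0.032,"turn":0,"dz":0,"jaw":0},{"dx":-0.142,"dy":-0.024,"turn":0,"dz":0,"jaw":0},{"dx":-0.142,"dy":-0.018,"turn":0,"dz":0,"jaw":0},{"dx":-0.142,"dy":-0.013,"turn":0,"dz":0,"jaw":0},{"dx":-0.142,"dy":-0.01,"turn":0,"dz":0,"jaw":0},{"dx":-0.142,"dy":-0.007,"turn":0,"dz":0,"jaw":0},{"dx":-0.142,"dy":-0.004,"turn":0,"dz":0,"jaw":0}]}}

```text
time_s: 13.45
eef_pos: [0.5219, -0.1288, 0.0203]
tool_rot: [-0.0, 0.637, 0.771, 0.0]
ft_force: [0.0, 0.5, -2.7]
gripper_width: 0.238
grasp_force: 109.1
```

Call:
{"fn": "arm_command", "kwargs": {"targets": [{"dx":0,"dy":0.002,"turn":0,"dz":0,"jaw":0},{"dx":0,"dy":0.004,"turn":0,"dz":0,"jaw":0},{"dx":0,"dy":0.006,"turn":0,"dz":0,"jaw":0}]}}

```text
time_s: 13.7
eef_pos: [0.5272, -0.1286, 0.0202]
tool_rot: [-0.0, 0.638, 0.77, -0.0]
ft_force: [-2.9, -1.1, -1.1]
gripper_width: 0.234
grasp_force: 109.4
```

Call:
{"fn": "arm_command", "kwargs": {"targets": [{"dx":0,"dy":0.002,"turn":0,"dz":0,"jaw":0},{"dx":0,"dy":0.004,"turn":0,"dz":0,"jaw":0},{"dx":0,"dy":0.006,"turn":0,"dz":0,"jaw":0},{"dx":0,"dy":0.008,"turn":0,"dz":0,"jaw":0},{"dx":0,"dy":0.009,"turn":0,"dz":0,"jaw":0}]}}

```text
time_s: 14.12
eef_pos: [0.5367, -0.127, 0.0202]
tool_rot: [-0.0, 0.638, 0.77, 0.0]
ft_force: [-3.4, -2.8, -3.7]
gripper_width: 0.236
grasp_force: 109.3
```

Call:
{"fn": "arm_command", "kwargs": {"targets": [{"dx":0,"dy":-0.018,"turn":0,"dz":0,"jaw":0},{"dx":0,"dy":-0.034,"turn":0,"dz":0,"jaw":0},{"dx":0.03,"dy":-0.038,"turn":0,"dz":0,"jaw":0},{"dx":0.06,"dy":-0.038,"turn":0,"dz":0,"jaw":0},{"dx":0.09,"dy":-0.038,"turn":0,"dz":0,"jaw":0},{"dx":0.12,"dy":-0.036,"turn":0,"dz":0,"jaw":0},{"dx":0.14,"dy":-0.028,"turn":0,"dz":0,"jaw":0},{"dx":0.14,"dy":-0.022,"turn":0,"dz":0,"jaw":0},{"dx":0.14,"dy":-0.018,"turn":0,"dz":0,"jaw":0},{"dx":0.14,"dy":-0.015,"turn":0,"dz":0,"jaw":0},{"dx":0.14,"dy":-0.013,"turn":0,"dz":0,"jaw":0},{"dx":0.14,"dy":-0.011,"turn":0,"dz":0,"jaw":0}]}}

```text
time_s: 15.12
eef_pos: [0.4997, 0.0076, 0.0202]
tool_rot: [-0.0, 0.638, 0.77, -0.0]
ft_force: [-0.4, -0.3, -4.2]
gripper_width: 0.238
grasp_force: 109.2
```

Call:
{"fn": "arm_command", "kwargs": {"targets": [{"dx":0,"dy":0.002,"turn":0,"dz":0,"jaw":0},{"dx":0,"dy":0.004,"turn":0,"dz":0,"jaw":0},{"dx":0,"dy":0.006,"turn":0,"dz":0,"jaw":0}]}}

```text
time_s: 15.37
eef_pos: [0.5054, 0.0093, 0.0202]
tool_rot: [-0.0, 0.638, 0.77, -0.0]
ft_force: [-3.0, 0.9, -3.0]
gripper_width: 0.239
grasp_force: 109.1
```

Call:
{"fn": "arm_command", "kwargs": {"targets": [{"dx":0,"dy":0.002,"turn":0,"dz":0,"jaw":0},{"dx":0,"dy":0.004,"turn":0,"dz":0,"jaw":0},{"dx":0,"dy":0.004,"turn":0,"dz":0,"jaw":0}]}}

```text
time_s: 15.62
eef_pos: [0.5089, 0.0104, 0.02]
tool_rot: [-0.001, 0.638, 0.77, -0.001]
ft_force: [-4.0, -0.2, -1.5]
gripper_width: 0.239
grasp_force: 109.4
```

Call:
{"fn": "arm_command", "kwargs": {"targets": [{"dx":0,"dy":-0.02,"turn":0,"dz":0,"jaw":0},{"dx":0,"dy":-0.045,"turn":0,"dz":0,"jaw":0},{"dx":0,"dy":-0.065,"turn":0,"dz":-0.02,"jaw":0},{"dx":-0.02,"dy":-0.07,"turn":0,"dz":-0.045,"jaw":0},{"dx":-0.05,"dy":-0.07,"turn":0,"dz":-0.045,"jaw":0},{"dx":-0.085,"dy":-0.07,"turn":0,"dz":-0.045,"jaw":0},{"dx":-0.12,"dy":-0.07,"turn":0,"dz":-0.045,"jaw":0},{"dx":-0.155,"dy":-0.07,"turn":0,"dz":-0.045,"jaw":0},{"dx":-0.19,"dy":-0.07,"turn":0,"dz":-0.045,"jaw":0},{"dx":-0.225,"dy":-0.07,"turn":0,"dz":-0.045,"jaw":0},{"dx":-0.26,"dy":-0.065,"turn":0,"dz":-0.045,"jaw":0},{"dx":-0.295,"dy":-0.06,"turn":0,"dz":-0.045,"jaw":0},{"dx":-0.33,"dy":-0.056,"turn":0,"dz":-0.045,"jaw":0},{"dx":-0.355,"dy":-0.056,"turn":0,"dz":-0.045,"jaw":0},{"dx":-0.369,"dy":-0.056,"turn":0,"dz":-0.045,"jaw":0},{"dx":-0.369,"dy":-0.056,"turn":0,"dz":-0.045,"jaw":0}]}}

```text
time_s: 16.95
eef_pos: [0.5229, -0.3665, 0.0649]
tool_rot: [0.001, 0.639, 0.769, -0.0]
ft_force: [-0.8, 0.3, -3.7]
gripper_width: 0.238
grasp_force: 109.2
```

Run:
```python
from h import *
c=snap('top','top2.png'); d=snap('side','side2.png')
A=cv2.resize(c['img'][160:265,230:370],(800,600),interpolation=cv2.INTER_CUBIC)
cv2.imwrite('pics/g.png',A)
print(env.get_state()['eef_pos'])
```

```text
[ 0.52310415 -0.3626478   0.06492428]
```

View pics/g.png

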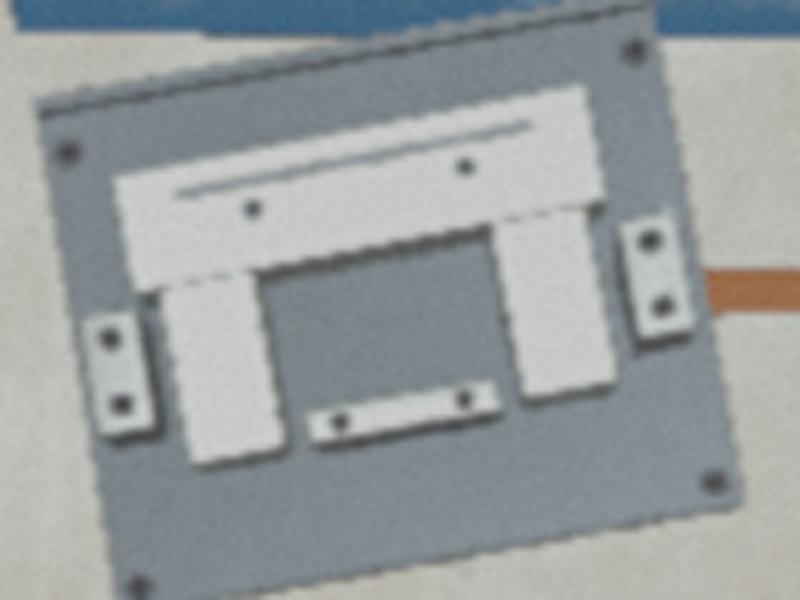

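Run:
```python
from h import *
c=env.camera('top');k=800/140
for n,p,z in (('RL',(135,292),.05),('RR',(603,206),.05),('cheekL',(84,320),.056),('cheekL',(137,312),.056),('cheekR',(618,220),.056),('cheekR',(670,211),.056),('FL',(115,178),.05),('FR',(585,86),.05)): print(n,np.round(L(atz(c,230+p[0]/k,160+p[1]/k,z)),1))
d=env.camera('side')
print([(np.round(e['extent']).tolist(),round(e['p'],2)) for e in env.spot_in('side','mallet_head')[:3]], proj(d,W(-137,-300,83)))
```

```text
RL [ 32.7 101.6]
RR [ 33.4 -95.5]
cheekL [ 23.8 123.5]
cheekL [ 23.1 101.4]
cheekR [  25.4 -100.3]
cheekR [  25.2 -122. ]
FL [ 81.6 102. ]
FR [ 84.6 -97.3]
[([376.0, 190.0, 62.0, 36.0], 0.97), ([329.0, 167.0, 26.0, 31.0], 0.73)] [342.27519203 186.92887938]
```

Call:
{"fn": "arm_command", "kwargs": {"targets": [{"dx":0,"dy":0,"turn":0,"dz":0.02,"jaw":0},{"dx":0,"dy":0,"turn":0,"dz":0.04,"jaw":0},{"dx":0,"dy":0,"turn":0,"dz":0.05,"jaw":0},{"dx":0,"dy":0,"turn":0,"dz":0.055,"jaw":0},{"dx":0,"dy":0,"turn":0,"dz":0.058,"jaw":0},{"dx":0,"dy":0,"turn":0,"dz":0.059,"jaw":0},{"dx":0,"dy":0,"turn":0,"dz":0.059,"jaw":0}]}}

```text
time_s: 17.78
eef_pos: [0.5235, -0.3627, 0.0068]
tool_rot: [0.0, 0.638, 0.77, 0.0]
ft_force: [0.1, -0.1, -2.0]
gripper_width: 0.235
grasp_force: 109.3
```

Call:
{"fn": "arm_command", "kwargs": {"targets": [{"dx":0,"dy":0,"turn":0,"dz":0.001,"jaw":0},{"dx":0,"dy":0,"turn":0,"dz":0.0015,"jaw":0},{"dx":0,"dy":0,"turn":0,"dz":0.0015,"jaw":0},{"dx":0,"dy":0,"turn":0,"dz":0.0015,"jaw":0.35},{"dx":0,"dy":0,"turn":0,"dz":0.0015,"jaw":0.5},{"dx":0,"dy":0,"turn":0,"dz":0.0015,"jaw":0.7},{"dx":0,"dy":0,"turn":0,"dz":0.0015,"jaw":0.9},{"dx":0,"dy":0,"turn":0,"dz":0.0015,"jaw":0.9},{"dx":0,"dy":0,"turn":0,"dz":0.0015,"jaw":0.9}]}}

```text
time_s: 18.53
eef_pos: [0.5232, -0.3626, 0.0048]
tool_rot: [-0.0, 0.638, 0.77, 0.0]
ft_force: [0.3, -1.1, 0.2]
gripper_width: 0.902
grasp_force: 0.0
```

Call:
{"fn": "arm_command", "kwargs": {"targets": [{"dx":0,"dy":0,"turn":0,"dz":-0.02,"jaw":0.9},{"dx":0,"dy":0,"turn":0,"dz":-0.06,"jaw":0.9},{"dx":0,"dy":0,"turn":0,"dz":-0.1,"jaw":0.9},{"dx":0,"dy":0,"turn":0,"dz":-0.14,"jaw":0.9},{"dx":0,"dy":-0.03,"turn":0,"dz":-0.17,"jaw":0.9},{"dx":0,"dy":-0.07,"turn":0,"dz":-0.19,"jaw":0.9},{"dx":0,"dy":-0.11,"turn":0,"dz":-0.2,"jaw":0.9},{"dx":0,"dy":-0.15,"turn":0,"dz":-0.2,"jaw":0.9},{"dx":0,"dy":-0.15,"turn":0,"dz":-0.2,"jaw":0.9},{"dx":0,"dy":-0.15,"turn":0,"dz":-0.2,"jaw":0.9}]}}

```text
time_s: 19.37
eef_pos: [0.3736, -0.3918, 0.2054]
tool_rot: [0.0, 0.639, 0.769, -0.001]
ft_force: [0.2, -0.4, 0.1]
gripper_width: 0.903
grasp_force: 0.0
```

Run:
```python
from h import *
c=snap('top'); d=snap('side')
A=cv2.resize(c['img'][140:340,200:520],(640,400),interpolation=cv2.INTER_CUBIC)[:, :]
B=cv2.resize(d['img'][150:290,220:444],(640,400),interpolation=cv2.INTER_CUBIC)
cv2.imwrite('pics/i.png',cv2.resize(np.vstack([A,B]),(480,600),interpolation=cv2.INTER_AREA))
for n in('top','side'):print([(np.round(e['extent']).tolist(),round(e['p'],2)) for e in env.spot_in(n,'mallet_head')[:3]])
```

```text
[([422.0, 233.0, 74.0, 34.0], 0.97), ([430.0, 294.0, 56.0, 70.0], 0.83)]
[([377.0, 191.0, 61.0, 35.0], 0.88), ([328.0, 184.0, 30.0, 34.0], 0.56)]
```

View pics/i.png

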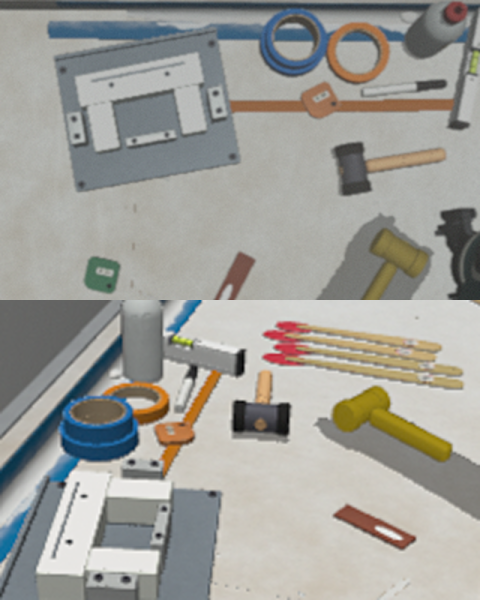

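The mallet lies flat at its old place (head at about (352,168) in the upper picture). The jaw lies flat on the plate ahead of the cheeks, and the other things haven't moved.

```bash
python3 -c "
from bench import env
print(env.close_job())"
```

```text
the job is handed in; nothing more can be done
None
```

The job is handed in: the jaw lies flat on the plate with its crossbar about 8 mm clear of the cheeks, and the mallet is laid flat on the bench to the right of the jig, at about 19 s of the 54 s; the other things were left where they are.

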